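# Point-and-check of damper linkage parts, then log it

### The arm

A 6-joint arm with a two-finger parallel gripper is mounted at the origin on the work surface. World frame = base frame: x ahead of the robot, y to its left, z up, the work surface at z = 0. Lengths are in mm, angles in rad, forces in N, time in s.
With the tool pointing down it reaches from about 350 to 975 mm from the base axis. Payload 17.4 kg.
Tool frame: the origin (TCP) lies between the finger pads, 19 mm behind the fingertips; this is the grasp point; z points along the fingers, y is the line along which they close (so a half turn about z gives the same grasp; the last joint's range is limited). The gripper opens to 85 mm and grips with 20 to 120 N. Pads are 22 mm wide; open, the fingers measure 114 mm over their backs; the gripper's body (76 mm by 85 mm) begins 54 mm behind the grasp point. The pads swing forward as they close: fully open they stand 13 mm farther back than shut.
Start: joints at [-1.356, 0.116, 1.442, -0, 1.584, -0.038], TCP at [168.818, -653.554, 250.003] pointing down, gripper open.
Joint ranges: [-2.83, 2.83], [-0.83, 2.19], [0.07, 2.5], [-1.14, 4.28], [0.01, 3], [-2.97, 2.97]. Speed limits (rad/s): [1.89, 1.89, 2.22, 3.14, 3.14, 3.14].

### API

Orientations are given as a unit quaternion [w, x, y, z].
In Python, from rig import readout, cams, workorder, regions_of gives the robot as it stands.
- The arm moves only by the shell command python3 -m creep 'ROWS' [FORCE]. ROWS is a JSON object of lists of equal length, an entry for each row: "angular": the turn, a rotation vector about the tool's x, y, z normalised to -1 to 1, where 1 is 360 degrees, a list of three; "xyz": the shift along the tool's x, y, z normalised to -1 to 1, where 1 is 0.3 m, a list of three; "grip": the closure, from -1 (fully open) to 1 (shut). In form: {"angular": [[wx, wy, wz], ...], "xyz": [[tx, ty, tz], ...], "grip": [grip, ...]}. A call has exactly 5 rows; each row is the pose to reach, as a shift and turn from the pose commanded when the call began, along the tool's axes at that moment, turning the shorter way round; what a row does not reach only later rows make up. A row lasts 1/12 s, in which the tool goes at most 41.7 mm and 7.16 degrees, less where a joint would pass 70% of its speed; a pose out of reach is approached as far as the arm can. A call with a number of a shift or a turn outside -1 to 1 is refused whole. A call with a gripper value outside its range is refused whole. The fingers move at their own pace and stop on an object; FORCE is the grip in N (left out, the last holds). Time passes only in rows, so rows that repeat a pose let the fingers close, or fill a call up. It gives the time, the measured TCP pose, the force, the opening and the grip force at its end, in the units of the state.
- readout.state(): the state, without advancing time (a new reading comes with each control period).
- cams.snapshot(name): name is "scene" or "top"; returns a dict with "image" (420x560x3 uint8, blue, green, red), "fx", "fy", "cx", "cy" (pixels), "distortion" ([k1, k2, p1, p2, k3] as OpenCV has them; the pictures are not rectified), "rvec" (rotation vector, rad) and "tvec" (3), from world to camera coordinates, as OpenCV has them. Camera axes: x right, y down, z forward; pixel columns grow to the right and rows downward; lengths in mm; the calibration is good to about 2 mm. A picture is of the moment at which its call begins. There is no depth.
- workorder.finish_job(): hands the job in; it is judged then, once.
Trained networks look in the newest picture that a camera, given by its name, has taken for a name from the list of things; names that differ only in an ending like _2 or _b are one class to them, and where a whole thing is asked for, a point or a joint stands for the part that bears it (a point fixed in the world has none). Each returns a list of dicts, best first, with "p" (0 to 1); they miss things now and then, are a little off and sometimes report something else, mostly with a low value. They report only what shows in the picture. A call takes as long as a camera call. They do not tell look-alikes from the thing itself.
- regions_of(camera, thing): "pixels" (420x560 bool, what is visible of it) and "bbox" ([left, top, right, bottom] in pixels, round what is visible of it).
The state is a dict: "time": time; "q": joint angles; "joint_velocities": joint speeds; "joint_efforts": joint torques, N m; "tool_pos": TCP position; "tool_rot": TCP orientation; "wrist_force": force on the tool from outside, world axes, zero at the start; "wrist_torque": the same for the moment, N m; "finger_gap": finger opening in mm; "gripper_force": force on a finger pad.
Only numpy, scipy, OpenCV 4.12 (cv2) and the standard library are available. Lean on these libraries where they do the work, as an engineer would, in place of code of your own. Each camera call takes 0.05 s, during which the arm holds its last target. There are 200 camera calls.

### The job

Do the pointing check that comes before a damper test: with the hand pointing straight down, bring the fingertips to about 2 cm above the upright stud of the long-shanked black ball joint and stay there for two full seconds, then point in the same way at the middle of the bronze bearing bush for two full seconds. Then press the black log button right down, let it spring back up and draw the hand clear. Do not touch, shift or lift any of the loose parts, and never bring the fingertips down over the short-shanked ball joint.

Things in the scene. Friction and masses are not known exactly. Their poses are not given: they have to be found in the camera images.
- long_joint: Loose black ball joint with the LONG shank. Round head 29 mm wide, 21 mm high, with a thin dark steel stud (9 mm thick, with a 17 mm nut collar) standing up from its middle to 42 mm above the counter; a level black shank 14 mm thick runs along the body's +x axis and ends 65 mm from the head's centre. Origin: centre of the head's underside, on the counter; z up. Not to be touched.
- long_joint_tip (a point): Upper end of the long joint's stud, on the head's axis, 42 mm above the counter; z up. To be pointed at first.
- short_joint: Loose black ball joint with the SHORT shank: same head and stud as the long one (42 mm high), but its shank ends only 30 mm from the head's centre, along +x. Origin: centre of the head's underside. Bystander, not to be pointed at or touched.
- short_joint_tip (a point): Upper end of the short joint's stud, 42 mm above the counter; z up.
- bush: Loose bronze bearing bush, a plain upright ring: outer diameter 40 mm, bore 25 mm, 30 mm high. Origin: centre of its underside, on the counter; z up. Not to be touched.
- bush_top (a point): Centre of the bore at the height of the bush's top rim, 30 mm above the counter; z up. To be pointed at second.
- thumbwheel: Loose knurled steel thumbwheel lying flat: disc 46 mm in diameter, 12 mm thick, with a 20 mm hub to 22 mm height. Origin: centre of its underside. Bystander.
- bracket: Loose grey die-cast actuator bracket, an L of 76 x 50 mm base and an upright flange at its +x end, 41 mm high. Origin: centre of its base's underside. Bystander.
- cover: Loose amber clear polycarbonate cover, a shallow box lying open side down, 78 x 54 mm, 30 mm high. Origin: centre of its underside. Bystander.
- log_top (a point): Centre of the top face of the black log button (a round key 32 mm in diameter), in a round collar on a fixed grey box (80 x 60 x 30 mm high); 52 mm above the counter when up. The point moves down with the key; the spring needs about 5 N for the full 6 mm.
- log (a joint): Travel of the log button in m: 0 up, 0.006 fully down; counts as pressed above 0.004.
Mind the look-alikes: they are no part of the job. What is shaped like the part that bears log_top but purple or red is not meant.

How it is judged:
By the outcome, as a careful person would: the job done as asked, in the order asked, and still so for the second after the job is handed in, with the robot touching nothing.
It also fails if it takes over 53 s, if anything falls off the work surface, if the arm or the gripper's body presses on something with over 40 N, if the wrist force passes 120 N, or if a joint passes its speed limit or range.

## Working session

There is one attempt and no reset: what is moved stays moved. The work goes in short steps, Python scripts to look and compute and a shell command to move; the robot and the scene stay as the last step left them, time stands still between calls to the robot, and variables do not carry over. Pictures are saved under pics/ and viewed, at most 10 in all, crops included, and the job is handed in when it is done.

```bash
mkdir -p pics; cat > h.py <<'E'
import numpy as np, cv2
from rig import readout, cams, workorder, regions_of
def ray(s,uv):
    K=np.array([[s['fx'],0,s['cx']],[0,s['fy'],s['cy']],[0,0,1.]])
    n=cv2.undistortPoints(np.array([[uv]],float),K,np.array(s['distortion'],float))[0,0]
    R=cv2.Rodrigues(np.array(s['rvec'],float))[0]; t=np.array(s['tvec'],float).ravel()
    return -R.T@t, R.T@np.array([n[0],n[1],1.])
def at(s,uv,z):
    c,d=ray(s,uv); return np.round(c+d*(z-c[2])/d[2],1)
def px(s,p):
    K=np.array([[s['fx'],0,s['cx']],[0,s['fy'],s['cy']],[0,0,1.]])
    return cv2.projectPoints(np.array([p],float),np.array(s['rvec'],float),np.array(s['tvec'],float),K,np.array(s['distortion'],float))[0].ravel()
E
python3 - <<'E'
from h import *
for c in ('top','scene'):
    s=cams.snapshot(c); cv2.imwrite(f'pics/{c}.png',s['image']); print(c,np.round(ray(s,(280,210))[0]))
    for n,z in (('long_joint',15),('long_joint_tip',40),('short_joint',15),('bush',15),('bush_top',30),('log_top',40),('thumbwheel',10),('bracket',20),('cover',15)):
        for r in regions_of(c,n)[:4]:
            b=r['bbox']; v,u=np.nonzero(r['pixels']); m=(u.mean(),v.mean())
            print(n,round(r['p'],2),np.round(b).tolist(),np.round(m),len(u),at(s,m,z))
st=readout.state();print(st['time'],st['tool_pos'],st['tool_rot'],st['finger_gap'])
E
```

```text
top [ 343.    7. 1027.]
long_joint 0.75 [167.0, 186.0, 183.0, 219.0] [172. 198.] 298 [561.3 256.   15. ]
long_joint_tip 0.63 [167.0, 182.0, 180.0, 218.0] [173. 199.] 260 [553.  249.2  40. ]
short_joint 0.76 [332.0, 235.0, 346.0, 257.0] [339. 247.] 209 [ 458.3 -112.3   15. ]
short_joint 0.73 [230.0, 176.0, 248.0, 198.0] [237. 185.] 204 [591.9 112.   15. ]
bush 0.67 [231.0, 240.0, 250.0, 255.0] [239. 247.] 185 [454.1 103.1  15. ]
bush_top 0.79 [229.0, 178.0, 245.0, 195.0] [237. 185.] 246 [588.5 110.6  30. ]
log_top 0.5 [229.0, 240.0, 250.0, 256.0] [240. 248.] 192 [450.6 100.2  40. ]
log_top 0.5 [354.0, 287.0, 366.0, 301.0] [359. 293.] 191 [ 357.7 -150.6   40. ]
log_top 0.47 [257.0, 129.0, 269.0, 144.0] [263. 134.] 124 [703.6  56.   40. ]
log_top 0.45 [289.0, 273.0, 304.0, 288.0] [298. 280.] 185 [384.6 -22.3  40. ]
thumbwheel 0.8 [407.0, 169.0, 429.0, 192.0] [418. 178.] 294 [ 615.6 -294.9   10. ]
bracket 0.69 [304.0, 170.0, 349.0, 209.0] [327. 189.] 1022 [584.5 -86.1  20. ]
bracket 0.66 [150.0, 233.0, 188.0, 267.0] [169. 250.] 793 [445.5 255.2  20. ]
cover 0.91 [306.0, 168.0, 348.0, 209
[... 619 characters left out ...]
0.1  30. ]
log_top 0.76 [362.0, 232.0, 379.0, 248.0] [371. 240.] 243 [697.2  62.5  40. ]
log_top 0.72 [250.0, 246.0, 287.0, 297.0] [269. 270.] 1509 [ 595.2 -100.6   40. ]
log_top 0.57 [338.0, 157.0, 370.0, 178.0] [359. 166.] 307 [576.3 228.4  40. ]
log_top 0.54 [146.0, 213.0, 162.0, 231.0] [153. 222.] 211 [ 349.4 -144.3   40. ]
thumbwheel 0.57 [183.0, 358.0, 215.0, 394.0] [198. 376.] 824 [ 616.6 -296.9   10. ]
bracket 0.88 [306.0, 137.0, 326.0, 160.0] [315. 149.] 436 [453.5 243.9  20. ]
cover 0.95 [250.0, 245.0, 290.0, 296.0] [270. 270.] 1476 [582.6 -85.6  15. ]
1.0 [ 168.80105039 -653.56360896  249.98581107] [-1.25867058e-05  9.92023066e-01  1.26056477e-01 -3.27564434e-06] 85.41289765292785
```

View pics/top.png

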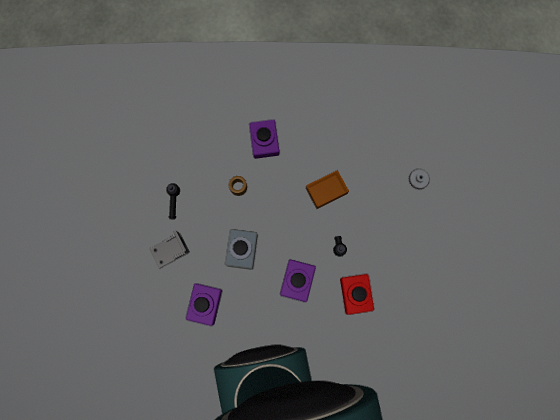

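View pics/scene.png

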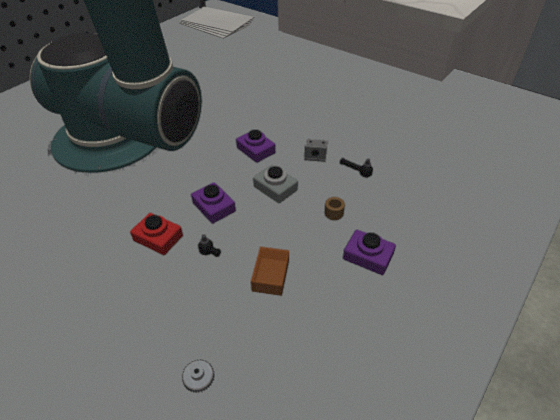

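The top view shows the long joint at (173,188) with its shank running down, the bush at (238,185), the grey log box at (240,247), and the short joint at (340,249). The scene view shows the long joint at (367,165), the bush at (334,208) and the grey box at (275,178). I'll enlarge crops to refine the points.

```bash
python3 - <<'E'
from h import *
out=[]
for c,w in (('top',((173,190),(238,185),(240,247))),('scene',((365,164),(334,208),(275,175)))):
    im=cv2.imread(f'pics/{c}.png'); row=[]
    for u,v in w:
        t=cv2.resize(im[v-16:v+16,u-16:u+16],(256,256),interpolation=cv2.INTER_CUBIC); t=cv2.convertScaleAbs(t,alpha=1.8,beta=20)
        for k in range(0,32,4): cv2.putText(t,str(u-16+k),(k*8,8),0,.3,(0,255,255));cv2.putText(t,str(v-16+k),(0,k*8+8),0,.3,(0,255,0)); cv2.line(t,(k*8,0),(k*8,255),(90,90,0),1);cv2.line(t,(0,k*8),(255,k*8),(90,90,0),1)
        row.append(t)
    out.append(np.hstack(row))
cv2.imwrite('pics/crop.png',np.vstack(out))
E
```

```text
(no output)
```

View pics/crop.png

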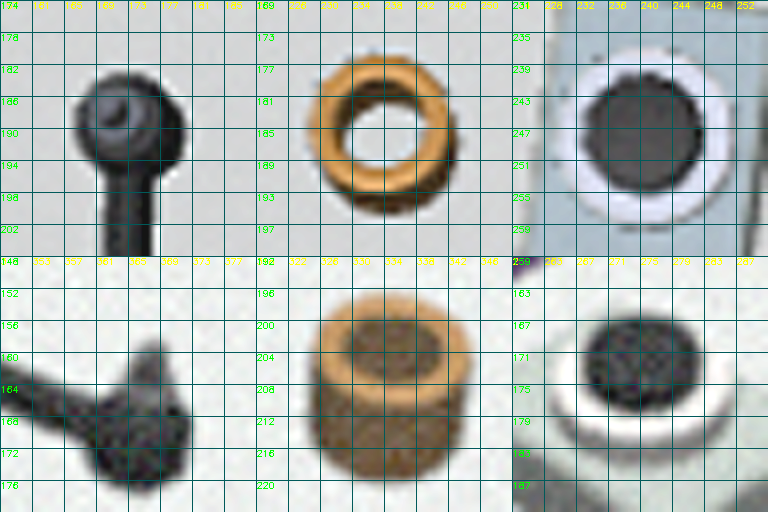

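```bash
python3 - <<'E'
from h import *
from scipy.spatial.transform import Rotation as R
a=cams.snapshot('top');b=cams.snapshot('scene')
for n,z,p,q in (('long',42,(170.6,187.5),(367.8,158.6)),('bush',30,(237.1,183.9),(334.5,203.1)),('log',52,(239.9,247.1),(274.9,171.9)),('short',42,(340,249),(205,237))):
    print(n,at(a,p,z),at(b,q,z))
print('headtop centre',at(a,(172.9,189.4),12))
st=readout.state();w,x,y,zz=st['tool_rot'];print(R.from_quat([x,y,zz,w]).as_matrix().round(4),st['time'])
E
```

```text
long [578.8 254.7  42. ] [579.2 260.7  42. ]
bush [591.3 111.1  30. ] [590.1 112.1  30. ]
log [450.3  98.7  52. ] [453.2  96.1  52. ]
short [ 450.1 -111.2   42. ] [ 456.5 -113.7   42. ]
headtop centre [581.6 256.8  12. ]
[[ 0.9682  0.25   -0.    ]
 [ 0.25   -0.9682  0.    ]
 [-0.     -0.     -1.    ]] 1.1
```

```bash
for i in 1 2 3; do python3 -m creep '{"angular":[[0,0,0],[0,0,0],[0,0,0],[0,0,0],[0,0,0]],"xyz":[[0.094,-0.069,0],[0.188,-0.138,0],[0.282,-0.207,0],[0.376,-0.276,0],[0.468,-0.343,0]],"grip":[1,1,1,1,1]}'; done
```

```text
time: 1.52
tool_pos: [279.7, -517.4, 250.0]
tool_rot: [0.0, 0.992, 0.126, 0.0]
wrist_force: [-0.0, 0.3, 0.1]
finger_gap: 26.0
gripper_force: 0.0
time: 1.93
tool_pos: [390.0, -382.5, 250.3]
tool_rot: [0.0, 0.992, 0.126, 0.0]
wrist_force: [0.9, 0.1, 0.3]
finger_gap: -0.0
gripper_force: 0.0
time: 2.35
tool_pos: [500.3, -247.7, 250.3]
tool_rot: [0.0, 0.992, 0.126, 0.0]
wrist_force: [0.5, -0.7, -0.3]
finger_gap: 0.1
gripper_force: 0.0
```

```bash
for i in 1 2 3; do python3 -m creep '{"angular":[[0,0,0],[0,0,0],[0,0,0],[0,0,0],[0,0,0]],"xyz":[[0.045,-0.105,0],[0.09,-0.21,0],[0.136,-0.314,0],[0.181,-0.419,0],[0.226,-0.523,0]],"grip":[1,1,1,1,1]}'; done
python3 -m creep '{"angular":[[0,0,0],[0,0,0],[0,0,0],[0,0,0],[0,0,0]],"xyz":[[0,0,0.08],[0,0,0.16],[0,0,0.24],[0,0,0.32],[0,0,0.4]],"grip":[1,1,1,1,1]}'
python3 - <<'E'
from h import *
st=readout.state();p=np.array(st['tool_pos']);print(p)
out=[]
for c in ('top','scene'):
    s=cams.snapshot(c);u,v=px(s,p-[0,0,19]);print(c,u,v);u0=int(min(max(u,50),510));v0=int(v)
    out.append(cv2.resize(s['image'][v0-40:v0+40,u0-50:u0+50],(400,320),interpolation=cv2.INTER_CUBIC));print(u0-50,v0-40)
cv2.imwrite('pics/long1.png',np.hstack(out))
E
```

```text
time: 2.77
tool_pos: [525.8, -78.8, 250.2]
tool_rot: [0.0, 0.992, 0.126, 0.0]
wrist_force: [0.9, -0.3, -1.0]
finger_gap: -0.3
gripper_force: 0.0
time: 3.18
tool_pos: [552.1, 90.2, 250.2]
tool_rot: [0.0, 0.992, 0.126, 0.0]
wrist_force: [-0.1, -1.2, -0.8]
finger_gap: 0.4
gripper_force: 0.0
time: 3.6
tool_pos: [578.6, 259.1, 250.1]
tool_rot: [-0.0, 0.992, 0.126, 0.0]
wrist_force: [0.3, -0.2, -0.3]
finger_gap: 0.2
gripper_force: 0.0
time: 4.02
tool_pos: [578.5, 257.4, 128.9]
tool_rot: [-0.0, 0.992, 0.126, 0.0]
wrist_force: [0.5, 0.5, -0.4]
finger_gap: -0.0
gripper_force: 0.0
[578.48981305 257.38267012 128.90100843]
top 161.55775822203964 179.74965922130434
111 139
scene 371.0561143204237 133.19584299774812
321 93
```

View pics/long1.png

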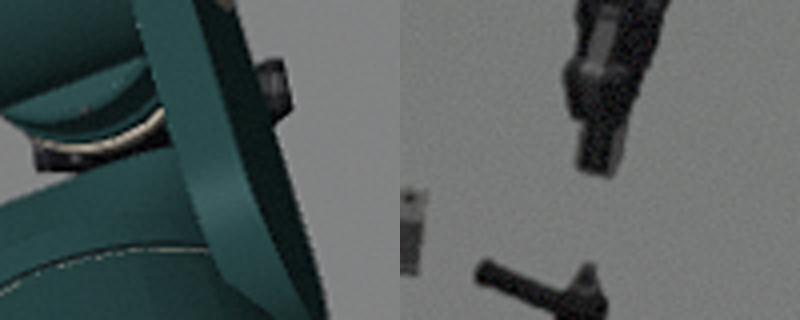

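The scene crop shows shut fingertips at full-image pixel (371,136), above the stud tip at (368,159). This is close to the projected TCP + 19 mm (371,133), so I'm descending and dwelling.

```bash
python3 -m creep '{"angular":[[0,0,0],[0,0,0],[0,0,0],[0,0,0],[0,0,0]],"xyz":[[0.002,0,0.05],[0.003,0,0.1],[0.003,0,0.14],[0.003,0,0.157],[0.003,0,0.157]],"grip":[1,1,1,1,1]}'
for i in 1 2 3 4 5 6 7; do python3 -m creep '{"angular":[[0,0,0],[0,0,0],[0,0,0],[0,0,0],[0,0,0]],"xyz":[[0,0,0],[0,0,0],[0,0,0],[0,0,0],[0,0,0]],"grip":[1,1,1,1,1]}' | head -2; done
python3 - <<'E'
from h import *
s=cams.snapshot('scene');u0,v0=368,150
cv2.imwrite('pics/long2.png',cv2.resize(s['image'][v0-30:v0+30,u0-40:u0+40],(640,480),interpolation=cv2.INTER_CUBIC))
p=np.array(readout.state()['tool_pos']);print(p,px(s,p-[0,0,19]))
E
```

```text
time: 4.53
tool_pos: [579.0, 257.3, 81.4]
tool_rot: [0.0, 0.992, 0.126, -0.001]
wrist_force: [0.7, 0.2, 0.2]
finger_gap: -0.2
gripper_force: 0.0
time: 4.95
tool_pos: [579.7, 257.6, 83.4]
time: 5.37
tool_pos: [579.5, 257.5, 82.9]
time: 5.78
tool_pos: [579.5, 257.5, 82.9]
time: 6.2
tool_pos: [579.5, 257.5, 82.9]
time: 6.62
tool_pos: [579.5, 257.5, 82.9]
time: 7.03
tool_pos: [579.5, 257.5, 82.9]
time: 7.45
tool_pos: [579.5, 257.5, 82.9]
[579.50367634 257.51238866  82.93431756] [368.54154192 151.2788442 ]
```

View pics/long2.png

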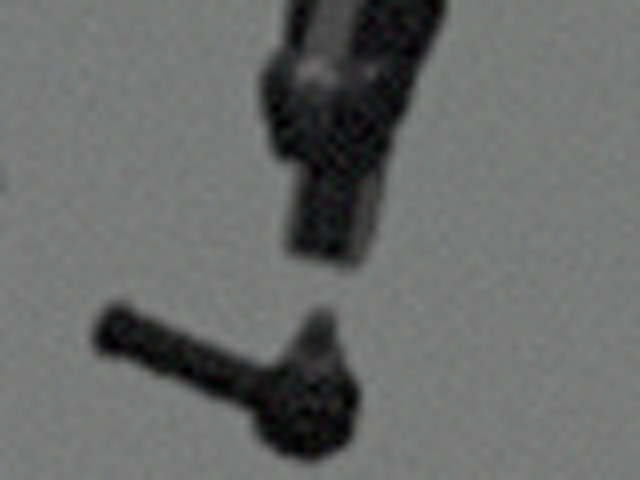

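The fingertips (369,151) sit right above the stud tip (368,159) with a gap matching about 2 cm. It held for about 2.6 s. Next is the bush.

```bash
python3 -m creep '{"angular":[[0,0,0],[0,0,0],[0,0,0],[0,0,0],[0,0,0]],"xyz":[[0,0,-0.06],[0,0,-0.12],[0,0,-0.17],[0,0,-0.2],[0,0,-0.2]],"grip":[1,1,1,1,1]}'|head -2
python3 -m creep '{"angular":[[0,0,0],[0,0,0],[0,0,0],[0,0,0],[0,0,0]],"xyz":[[-0.017,0.096,0],[-0.034,0.192,0],[-0.051,0.29,0],[-0.068,0.385,0],[-0.085,0.48,0]],"grip":[1,1,1,1,1]}'|head -2
python3 -m creep '{"angular":[[0,0,0],[0,0,0],[0,0,0],[0,0,0],[0,0,0]],"xyz":[[0,0,0.04],[0,0,0.09],[0,0,0.15],[0,0,0.2],[0,0,0.243]],"grip":[1,1,1,1,1]}'|head -2
for i in 1 2 3 4 5 6 7; do python3 -m creep '{"angular":[[0,0,0],[0,0,0],[0,0,0],[0,0,0],[0,0,0]],"xyz":[[0,0,0],[0,0,0],[0,0,0],[0,0,0],[0,0,0]],"grip":[1,1,1,1,1]}' | head -2; done
python3 - <<'E'
from h import *
s=cams.snapshot('scene');u0,v0=334,195
cv2.imwrite('pics/bush.png',cv2.resize(s['image'][v0-30:v0+30,u0-40:u0+40],(640,480),interpolation=cv2.INTER_CUBIC))
p=np.array(readout.state()['tool_pos']);print(p,px(s,p-[0,0,19]))
E
```

```text
time: 7.92
tool_pos: [580.2, 257.8, 145.3]
time: 8.33
tool_pos: [590.4, 110.4, 141.9]
time: 8.75
tool_pos: [590.1, 111.8, 67.7]
time: 9.17
tool_pos: [591.2, 111.8, 71.0]
time: 9.58
tool_pos: [590.8, 111.7, 70.0]
time: 10.0
tool_pos: [590.8, 111.7, 70.0]
time: 10.42
tool_pos: [590.8, 111.7, 70.0]
time: 10.83
tool_pos: [590.8, 111.7, 70.0]
time: 11.25
tool_pos: [590.8, 111.7, 70.0]
time: 11.67
tool_pos: [590.8, 111.7, 70.0]
[590.83019932 111.74644969  70.00541985] [335.56135597 195.62548286]
```

View pics/bush.png

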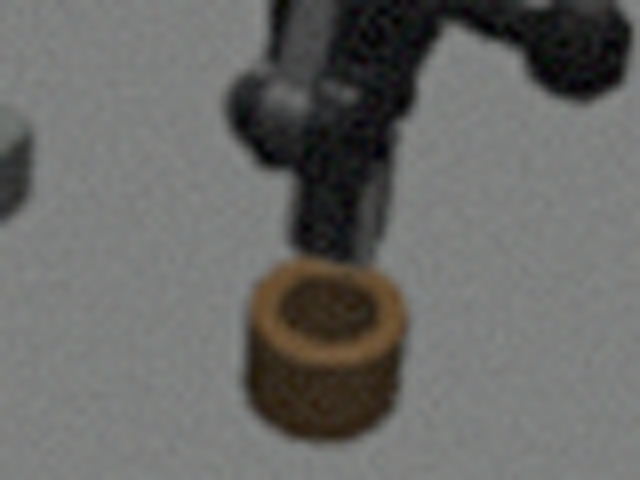

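The fingertips end at crop (335,250), straight above the bush bore at crop (328,310). The gap is right and it held for about 2.9 s. Now the log button.

```bash
python3 -m creep '{"angular":[[0,0,0],[0,0,0],[0,0,0],[0,0,0],[0,0,0]],"xyz":[[0,0,-0.06],[0,0,-0.12],[0,0,-0.18],[0,0,-0.233],[0,0,-0.233]],"grip":[1,1,1,1,1]}'|head -2
python3 -m creep '{"angular":[[0,0,0],[0,0,0],[0,0,0],[0,0,0],[0,0,0]],"xyz":[[-0.092,-0.014,0],[-0.184,-0.028,0],[-0.276,-0.042,0],[-0.37,-0.056,0],[-0.4615,-0.07,0]],"grip":[1,1,1,1,1]}'|head -2
python3 -m creep '{"angular":[[0,0,0],[0,0,0],[0,0,0],[0,0,0],[0,0,0]],"xyz":[[0,0,0.04],[0,0,0.09],[0,0,0.13],[0,0,0.16],[0,0,0.18]],"grip":[1,1,1,1,1]}'|head -2
python3 -m creep '{"angular":[[0,0,0],[0,0,0],[0,0,0],[0,0,0],[0,0,0]],"xyz":[[0,0,0],[0,0,0],[0,0,0],[0,0,0],[0,0,0]],"grip":[1,1,1,1,1]}'
python3 - <<'E'
from h import *
s=cams.snapshot('scene');u0,v0=275,165
cv2.imwrite('pics/log.png',cv2.resize(s['image'][v0-30:v0+30,u0-40:u0+40],(640,480),interpolation=cv2.INTER_CUBIC))
E
```

```text
time: 12.13
tool_pos: [592.0, 111.9, 143.5]
time: 12.55
tool_pos: [450.0, 97.2, 138.9]
time: 12.97
tool_pos: [451.3, 97.3, 84.2]
time: 13.38
tool_pos: [451.8, 97.5, 86.4]
tool_rot: [-0.0, 0.992, 0.126, 0.0]
wrist_force: [0.4, 0.9, -0.6]
finger_gap: 0.1
gripper_force: 0.0
```

View pics/log.png

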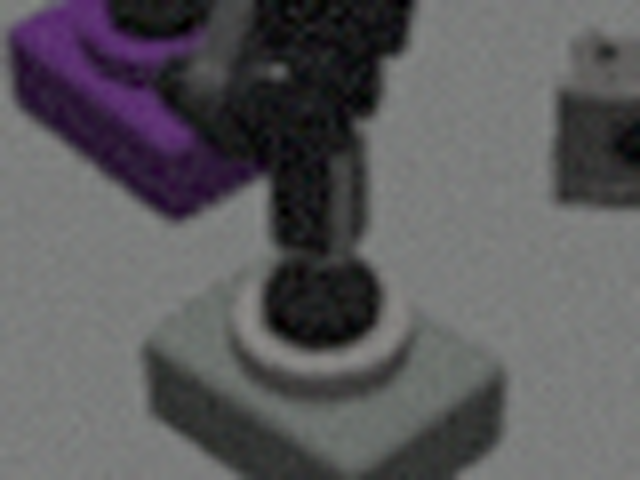

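The fingertips hover over the black key of the grey box at crop (320,300). I'm pressing slowly.

```bash
python3 -m creep '{"angular":[[0,0,0],[0,0,0],[0,0,0],[0,0,0],[0,0,0]],"xyz":[[0,0,0.01],[0,0,0.02],[0,0,0.03],[0,0,0.04],[0,0,0.05]],"grip":[1,1,1,1,1]}'
python3 -m creep '{"angular":[[0,0,0],[0,0,0],[0,0,0],[0,0,0],[0,0,0]],"xyz":[[0,0,0.006],[0,0,0.012],[0,0,0.018],[0,0,0.022],[0,0,0.022]],"grip":[1,1,1,1,1]}'
python3 -m creep '{"angular":[[0,0,0],[0,0,0],[0,0,0],[0,0,0],[0,0,0]],"xyz":[[0,0,0],[0,0,0],[0,0,0],[0,0,0],[0,0,0]],"grip":[1,1,1,1,1]}'
```

```text
time: 13.85
tool_pos: [451.4, 97.4, 70.5]
tool_rot: [-0.0, 0.992, 0.126, -0.0]
wrist_force: [0.4, -0.2, 1.3]
finger_gap: -0.2
gripper_force: 0.8
time: 14.27
tool_pos: [451.5, 97.4, 64.7]
tool_rot: [0.0, 0.992, 0.126, -0.0]
wrist_force: [-4.5, -0.5, 7.3]
finger_gap: 0.2
gripper_force: 3.5
time: 14.68
tool_pos: [451.5, 97.4, 64.7]
tool_rot: [-0.0, 0.992, 0.126, 0.0]
wrist_force: [-3.8, -0.4, 7.8]
finger_gap: 0.1
gripper_force: 3.8
```

The force is 7.8 N, above the 5 N for full travel, at tip height 45.7 mm, so the key is at its stop. Drawing clear.

```bash
python3 -m creep '{"angular":[[0,0,0],[0,0,0],[0,0,0],[0,0,0],[0,0,0]],"xyz":[[0,0,-0.02],[0,0,-0.05],[0,0,-0.1],[0,0,-0.16],[0,0,-0.22]],"grip":[1,1,1,1,1]}'|head -2
python3 -m creep '{"angular":[[0,0,0],[0,0,0],[0,0,0],[0,0,0],[0,0,0]],"xyz":[[0,0,-0.08],[0,0,-0.16],[0,0,-0.24],[0,0,-0.3],[0,0,-0.33]],"grip":[1,1,1,1,1]}'|head -2
for i in 1 2; do python3 -m creep '{"angular":[[0,0,0],[0,0,0],[0,0,0],[0,0,0],[0,0,0]],"xyz":[[0,0,0],[0,0,0],[0,0,0],[0,0,0],[0,0,0]],"grip":[1,1,1,1,1]}'; done
python3 - <<'E'
from h import *
s=cams.snapshot('scene');cv2.imwrite('pics/end.png',s['image'])
E
```

```text
time: 15.1
tool_pos: [451.4, 97.4, 131.5]
time: 15.52
tool_pos: [451.9, 97.5, 232.5]
time: 15.93
tool_pos: [451.3, 97.4, 228.3]
tool_rot: [0.0, 0.992, 0.126, -0.001]
wrist_force: [0.0, 1.0, 0.2]
finger_gap: 0.1
gripper_force: 0.0
time: 16.35
tool_pos: [451.5, 97.4, 229.3]
tool_rot: [-0.0, 0.992, 0.126, -0.0]
wrist_force: [0.7, 0.3, 0.4]
finger_gap: -0.0
gripper_force: 0.0
```

View pics/end.png

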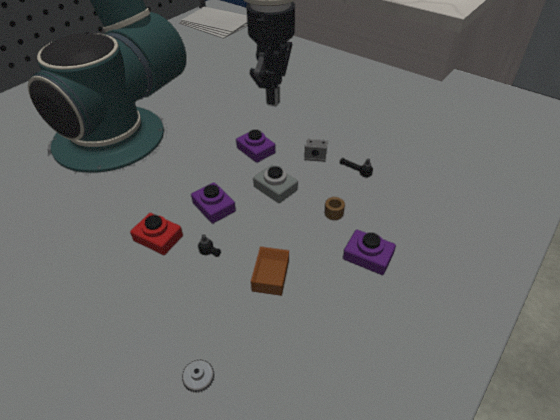

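The hand is clear at (272,100), the log key at (275,172) is up again, and all parts are where they were.

```bash
python3 -c "
from rig import workorder; print(workorder.finish_job())"
```

```text
the job is handed in; nothing more can be done
None
```

The job is handed in: I pointed at the long joint's stud for about 2.6 s and then the bush for about 2.9 s, pressed the log button to its stop (7.8 N) and saw it back up, and drew the hand clear, with no loose part moved in the last picture.

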